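Set a maker's stud with the spring stud setter

TASK

Set the brass maker's stud in the wooden plinth: stand the plinth in the stud setter's nest with the stud towards the striker and slide it fully home against the anvil, then draw the striker back by its black knob until the sear catches - stop as soon as you feel the rubber buffer, do not strain against it - and let go, leaving it cocked. Then press the red trip pad gently until the striker fires and drives the stud's head down onto the wood, and take your hand away. The blow must do the driving: keep off the stud itself, do not push the striker forward by hand, and leave the other things on the bench where they are.

Things in the scene. Friction and masses are not known exactly. Their poses are not given: they have to be found in the camera images.
- setter: bench stud setter, fixed: wooden board 86 x 286 mm with green cast body. Origin: middle of the board's underside, on the desk; z up, y along the board in the direction of the blow (trip pad end to anvil end), x across. Bed top z = 26 mm; striker axis x = 0, z = 49; front bearing y = 27 to 48, 46 wide, top z = 72; green anvil block 50 wide, face at y = 123.5, top z = 66 mm
- nest (a point): where the middle of the plinth's underside lies when fully home (on the bed, 25 mm before the anvil face); axes as the setter's. Channel along y, 42.4 mm wide between steel walls that reach from 23 mm before this point to the anvil and flare out to 51 mm at 13.5 mm above the bed. Open above; with the striker at rest there is room for the plinth from home to 8 mm short of it (in -y)
- plinth: loose brown wooden block 40 (x) x 50 (y) x 46 (z) mm, 0.06 to 0.13 kg. Origin: centre of its underside, z up. The brass stud stands out in the middle of its -y face. It goes into the nest with its axes parallel to the setter's, so that the stud faces the striker. Grip it across x (40 mm); in the nest its upper 32 mm stand clear. It must bear on the anvil, which takes the blow
- stud_head (a point): centre of the outer face of the stud's round brass head (12 mm across, domed, 4 mm thick) on the plinth's -y face, 23 mm above its underside: 8 mm out from the wood at the start, 4 mm when fully set
- stud_depth (a joint): how far the stud has been driven, m: 0 at the start (head 4 mm off the wood), 0.004 with its head down on the wood. It sits tight (about 4 N)
- draw (a joint): draw of the striker, m, along the setter's -y: 0 at rest, nose then 8 mm clear of the stud of a plinth that is home. A spring centres it at 0 (430 N/m: 15 to 20 N when cocked). Fired, it flies on past 0, hits the stud and comes back. The sear catches it at some draw from 0.034 to 0.046: the catch collar is set differently each time and its setting is not told
- striker: striker: steel rod with post and black knob, origin on its axis under the knob. While it is drawn the sear rides up the collar (1 to 3 N of drag) and snaps down as it catches; 3 mm of draw farther on the collar meets the rubber buffer. Eased off when caught, it goes forward again by up to 3 mm and then hangs on the sear: the spring's pull on the hand vanishes
- buffer: black rubber ring round the rod behind the collar, under the sear; stops the draw 3 mm beyond the catch (draw 0.037 to 0.049). It is hard, about 20 N per mm, on top of the spring's pull; touching it lightly is fine, straining it (over 20 N) is not
- knob (a point): middle of the black knob on the striker's upright post: 23 mm across, 29 mm high, its centre 105 mm above the desk, top at 119, underside at 90 mm; moves with the striker. All round it is free above 75 mm (front bearing top 72, sear arm 73 mm)
- sear_tilt (a joint): tilt of the sear, rad: 0 down (at rest or caught), 0.28 with the trip pad fully down. Under the cocked striker's load it lets go at about 0.12 to 0.18
- trip_pad (a point): top middle of the red trip pad, a thumb roll 13 mm thick and 22 mm long across x on the sear's tail, 79 mm above the desk. Pressed down 4 to 8 mm it trips the sear (2 to 8 N); 12 mm of travel to its hard stop; springs up when let go
- sear: the sear lever with the red trip pad; origin on its cross pin, 62.5 mm above the desk
- stud: the brass stud; origin where it enters the wood
- sanding_block: cork sanding block, 49 x 78 x 26 mm; bystander
- wax_tin: round flat wax tin with a green lid, 64 mm across, 28 mm high; bystander
- pale_carving: pale piece of juniper branch standing on its sawn foot, 43 x 50 x 109 mm; bystander
- root_knob: pale half-carved root knob, 18 x 28 x 15 mm, at the right end of the desk; bystander
- cutters: diagonal cutters with black grips, 49 x 133 x 12 mm, in front of the vice; bystander
- sanding_slat: small wooden slat with sandpaper, 18 x 66 x 8 mm; bystander
There are look-alikes about, which are no part of the job. Several things have the shape of the plinth; the one meant has the colours described above.

How it is judged:
By the outcome, as a careful person would: the job done as asked, in the order asked, and still so for the second after the job is handed in, with the robot touching nothing.
It also fails if it takes over 72 s, if anything falls off the work surface, if the arm or the gripper's body presses on something with over 40 N, if the wrist force passes 120 N, or if a joint passes its speed limit or range.

ROBOT

A 7-joint arm with a two-finger parallel gripper is mounted at the origin on a cart in front of the work surface, level with it; the furniture and walls round the work are solid. World frame = base frame: x ahead of the robot, y to its left, z up, the work surface at z = 0. Lengths are in m, angles in degrees, forces in N, time in s.
With the tool pointing down it reaches from about 0.425 to 0.875 m from the base axis. Payload 4.7 kg.
Tool frame: the origin (TCP) lies midway between the tips of the shut fingers; the grasp point (between the pads) lies 19 mm behind it (env.grip_depth is the distance from the TCP to the grasp point, in m); z points along the fingers, y is the line along which they close (so a half turn about z gives the same grasp; the last joint's range is limited). The gripper opens to 87 mm and grips with 3 to 60 N. Pads are 19 mm wide; open, the fingers measure 117 mm over their backs; the gripper's body (75 mm by 190 mm) begins 51 mm behind the grasp point.
Start: joints at [-74.765, 18.392, -4.016, 83.108, 1.295, 78.541, -3.26], TCP at [0.162, 0.63, 0.223] pointing down, gripper open.
Joint ranges: [-163.93, 163.93], [-17.29, 119.83], [-79.2, 71.16], [3.27, 140.29], [-89.18, 269.18], [5.43, 117.66], [-154.24, 154.24]. Speed limits (degrees/s): [147.25, 147.25, 180, 180, 180, 180, 180].

INTERFACE

Orientations are given as [roll, pitch, yaw] about the fixed x, y, z axes, in that order (R = Rz(yaw) Ry(pitch) Rx(roll)).
In Python, from cell import get_obs, optics, env, nets gives the robot as it stands.
- The arm moves only by the shell command python3 -m creep 'ROWS' [FORCE]. ROWS is JSON, a list of rows, each an object of numbers: "wx", "wy", "wz": the turn, a rotation vector about the tool's x, y, z in degrees; "tx", "ty", "tz": the shift along the tool's x, y, z in mm; "gripper": the opening, from -1 (shut) to 1 (fully open). A call has 1 to 5 rows; each row is the pose to reach, as a shift and turn from the pose commanded when the call began, along the tool's axes at that moment; what a row does not reach only later rows make up. A row lasts 1/12 s, in which the tool goes at most 41.7 mm and 7.16 degrees, less where a joint would pass 70% of its speed; a pose out of reach is approached as far as the arm can. A call with a gripper value outside its range is refused whole. The fingers move at their own pace and stop on an object; FORCE is the grip in N (left out, the last holds). Time passes only in rows, so rows that repeat a pose let the fingers close. It gives the time, the measured TCP pose, the force, the opening and the grip force at its end, in the units of the state.
- get_obs(): the state, without advancing time (a new reading comes with each control period).
- optics.read_camera(name): name is "scene" or "top" or "wrist"; returns (picture, depth): 480x640x3 uint8, red, green, blue; 480x640 float32, m along the optical axis (not along the pixel's ray), 0 where there is no reading.
- optics.camera_info(name): a dict with "fovy" (degrees; the focal length in pixels is half the picture's height over the tangent of half this angle, whatever the lens; pixels are square), "cx", "cy" (the principal point, pixels), "R" (3x3) and "t" (3): a world point X has camera coordinates R X + t; the wrist camera has in their place "tool_from_camera" (4x4, takes a point from camera to tool coordinates, whose origin is the TCP and whose axes are the flange's). Camera axes: x right, y down, z forward; pixel columns grow to the right and rows downward; lengths in m; the calibration is good to about 2 mm. A picture is of the moment at which its call begins: read the wrist's pose just before it. camera_info takes no time and is no camera call.
- env.sign_off(): hands the job in; it is judged then, once.
Trained networks look in the newest picture that a camera, given by its name, has taken for a name from the list of things; names that differ only in an ending like _2 or _b are one class to them, and where a whole thing is asked for, a point or a joint stands for the part that bears it (a point fixed in the world has none). Each returns a list of dicts, best first, with "confidence" (0 to 1); they miss things now and then, are a little off and sometimes report something else, mostly with a low value. They report only what shows in the picture. A call takes as long as a camera call. They do not tell look-alikes from the thing itself.
- nets.look_for(query, camera): "point" ([x, y, z] in m, in world coordinates, good to about 4 mm: the middle of the surface that is visible of it).
- nets.place_of(query, camera): "point" ([x, y, z] in m, in world coordinates, good to about 4 mm: a listed point, or the origin of a listed thing).
The state is a dict: "time_s": time; "qpos": joint angles; "joint_velocities": joint speeds; "effort": joint torques, N m; "tool_pos": TCP position; "tool_rot": TCP orientation; "force": force on the tool from outside, world axes, zero at the start; "wrist_torque": the same for the moment, N m; "grip_width": finger opening in m; "grasp_force": force on a finger pad.
Only numpy, scipy, OpenCV 4.12 (cv2) and the standard library are available. Lean on these libraries where they do the work, as an engineer would, in place of code of your own. Each camera call takes 0.05 s, during which the arm holds its last target. There are 200 camera calls.

## Working session

There is one attempt and no reset: what is moved stays moved. The work goes in short steps, Python scripts to look and compute and a shell command to move; the robot and the scene stay as the last step left them, time stands still between calls to the robot, and variables do not carry over. Pictures are saved under pics/ and viewed, at most 10 in all, crops included, and the job is handed in when it is done.

```bash
mkdir -p pics; ls; cat > h.py <<'E'
import numpy as np, cv2
from cell import get_obs, optics, env, nets
from scipy.spatial.transform import Rotation as Ro
def pose():
    o=get_obs(); return np.array(o["tool_pos"]), Ro.from_euler('xyz',o["tool_rot"],degrees=True).as_matrix(), o
def cam(name):
    p,R,o=pose(); i=optics.camera_info(name); img,d=optics.read_camera(name)
    f=240/np.tan(np.radians(i["fovy"])/2)
    if "R" in i: Rw=np.array(i["R"]).T; t=-Rw@np.array(i["t"])
    else:
        T=np.array(i["tool_from_camera"]); Rw=R@T[:3,:3]; t=p+R@T[:3,3]
    v,u=np.mgrid[:480,:640]
    P=np.stack([(u-i["cx"])/f*d,(v-i["cy"])/f*d,d],-1)@Rw.T+t
    P[d==0]=np.nan
    return img,P,(Rw,t,f,i)
def proj(X,c):
    Rw,t,f,i=c; q=Rw.T@(np.array(X)-t); return (round(q[0]/q[2]*f+i["cx"]),round(q[1]/q[2]*f+i["cy"]))
def save(n,img): cv2.imwrite("pics/"+n,cv2.cvtColor(img,cv2.COLOR_RGB2BGR))
E
python3 - <<'E'
from h import *
print(pose()[2])
for n in("scene","top"):
    img,P,c=cam(n); save(n+"0.png",img); np.save(n+"P.npy",P)
    print(n,c[1],c[3]["fovy"])
    for q in ("setter","nest","plinth","stud_head","knob","trip_pad","sear"):
        print(q,[(np.round(r["point"],3).tolist(),round(r["confidence"],2),proj(r["point"],c)) for r in nets.place_of(q,n)[:4]])
E
```

```text
pics
{'time_s': 0.0, 'qpos': array([-74.76519662,  18.43765667,  -4.01660852,  83.17374626,
         1.29616583,  78.54008879,  -3.26367817]), 'joint_velocities': array([-0.03322722,  0.05646075, -0.01392917,  0.03271279, -0.03999142,
       -0.00446271, -0.02036366]), 'effort': array([-7.99291070e-05, -4.91314030e+01, -4.03922265e-01, -3.12512076e+01,
       -6.39229151e-02,  4.41275525e-02,  1.57086552e-04]), 'tool_pos': array([0.16185464, 0.62896873, 0.22148769]), 'tool_rot': array([-1.79893819e+02,  6.48945134e-03,  1.65572503e+02]), 'force': array([ 0.2343007 ,  0.14113238, -0.02214887]), 'wrist_torque': array([-0.02320322,  0.04178695, -0.0071685 ]), 'grasp_force': 0.0, 'grip_width': 0.08713329972415972}
scene [-0.09666957 -0.3579344   1.06451415] 47.15327723212757
setter [([0.524, 0.084, 0.003], 0.95, (281, 288)), ([0.522, 0.097, 0.106], 0.7, (275, 259))]
nest [([0.515, 0.18, 0.03], 0.7, (245, 266))]
plinth [([0.564, -0.121, 0.002], 0.71, (366, 315)), ([0.472, -0.164, 0.001], 0.58, (364, 354))]
stud_head []
knob [([0.521, 0.098, 0.109], 0.78, (274, 258))]
trip_pad [([0.528, -0.059, 0.077], 0.54, (336, 295))]
sear [([0.53, -0.01, 0.065], 0.86, (317, 288))]
top [0.54363529 0.07044299 1.07338097] 55.009991605002796
setter [([0.524, 0.083, 0.0], 0.78, (308, 293))]
nest [([0.515, 0.183, 0.026], 0.88, (263, 297))]
plinth [([0.474, -0.158, 0.002], 0.95, (412, 314)), ([0.562, -0.12, 0.0], 0.64, (395, 276))]
stud_head []
knob [([0.524, 0.093, 0.11], 0.57, (302, 294))]
trip_pad [([0.529, -0.057, 0.08], 0.76, (372, 291))]
sear [([0.528, -0.011, 0.063], 0.64, (351, 291))]
```

```bash
python3 -m creep --help 2>&1 | head -20
```

```text
invalid input: not JSON, or not a number
```

View pics/scene0.png

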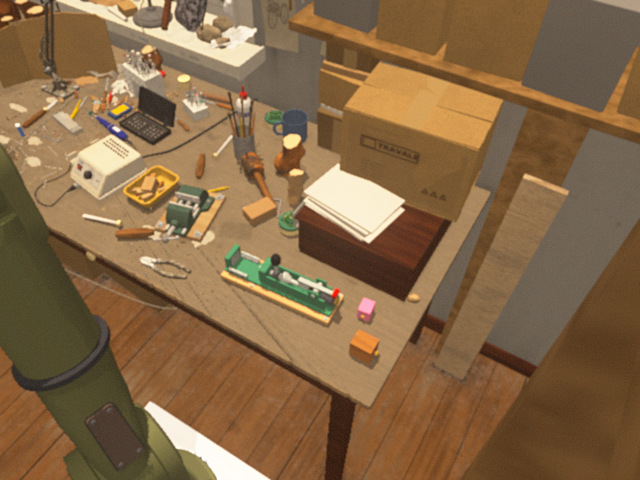

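View pics/top0.png

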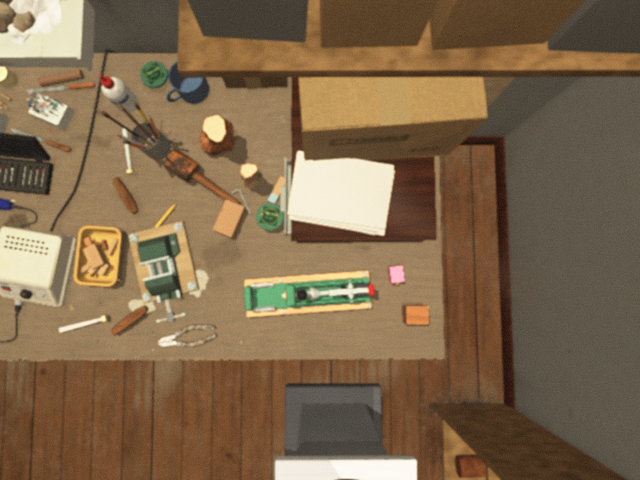

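Setter at top (308,293), its trip pad at (372,291), knob (302,294). Plinth-like candidates in the top view: pink block (397,274), orange-brown block (417,314), and cork sanding block (228,218). A close crop next.

```bash
python3 - <<'E'
import cv2,numpy as np
a=cv2.imread("pics/scene0.png")[290:370,330:430];b=cv2.imread("pics/top0.png")[255:335,370:450]
s=cv2.imread("pics/scene0.png")[120:230,240:330]
r=lambda x:cv2.resize(x,(390,290),interpolation=cv2.INTER_CUBIC)
cv2.imwrite("pics/c1.png",np.vstack([np.hstack([r(a),r(b)]),np.hstack([r(s),r(cv2.imread("pics/top0.png")[100:260,180:300])])]))
E
```

```text
(no output)
```

View pics/c1.png

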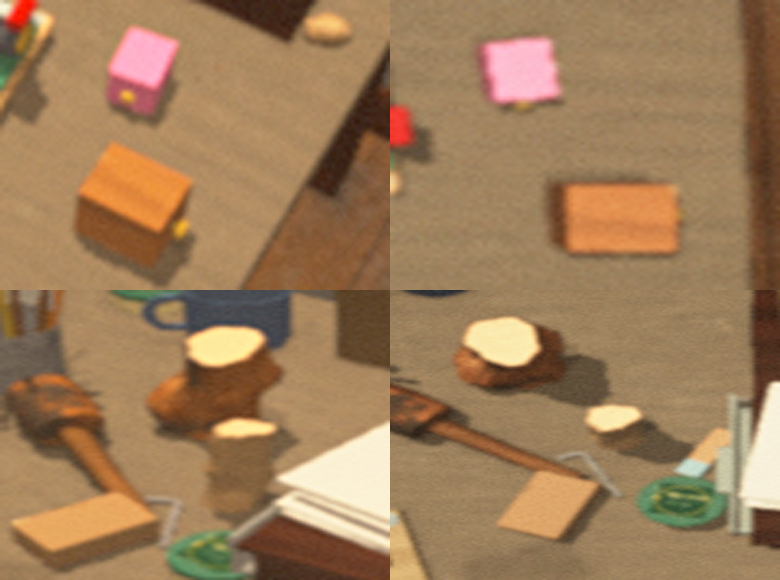

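The plinth is the orange-brown block, top (417,314) and scene (364,347). Its stud already faces world -y, the same way as the setter. The pink block is the look-alike. Moving there now.

```bash
cat >> h.py <<'E'
def goal(x,y,z,yaw):
    "shift/turn in tool axes from the measured pose to a tool-down pose"
    p,R,o=pose(); d=R.T@(np.array([x,y,z])-p)*1000
    best=None
    for k in(yaw,yaw+180):
        w=(Ro.from_matrix(R).inv()*Ro.from_euler('xyz',[180,0,k],degrees=True)).as_rotvec(degrees=True)
        if best is None or np.linalg.norm(w)<np.linalg.norm(best): best=w
    print("t",np.round(d,1),"w",np.round(best,2),"| at",np.round(p,4),np.round(o["tool_rot"],2),"F",np.round(o["force"],1),"t",round(o["time_s"],2))
E
r='{"tx":-165,"ty":-126,"tz":-50,"wz":36}'; python3 -m creep '[{"tx":-165,"ty":-126,"tz":-50,"wz":35},{"tx":-165,"ty":-126,"tz":-50,"wz":35},{"tx":-165,"ty":-126,"tz":-50,"wz":35},{"tx":-165,"ty":-126,"tz":-50,"wz":35},{"tx":-165,"ty":-126,"tz":-50,"wz":35}]' 20
python3 -c "
from h import *
goal(.48,.2,.27,90)"
```

```text
t [-415.  -336.7  -47.4] w [ 1.000e-02 -0.000e+00  7.557e+01] | at [0.162  0.6295 0.2226] [179.99   0.   165.57] F [ 0.3 -0.   0.2] t 0.8validation failed for argument at $[0]...
```

```bash
python3 -m creep '[{"wx":0,"wy":0,"wz":7,"tx":-30,"ty":-25,"tz":-10,"gripper":1},{"wx":0,"wy":0,"wz":14,"tx":-60,"ty":-50,"tz":-20,"gripper":1},{"wx":0,"wy":0,"wz":21,"tx":-90,"ty":-75,"tz":-30,"gripper":1},{"wx":0,"wy":0,"wz":28,"tx":-120,"ty":-100,"tz":-40,"gripper":1},{"wx":0,"wy":0,"wz":35,"tx":-150,"ty":-125,"tz":-50,"gripper":1}]'
python3 -c "
from h import *
goal(.48,.2,.27,90)"
```

```text
time_s: 1.22
tool_pos: [0.2769, 0.4695, 0.2731]
tool_rot: [180.0, -0.0, 130.2]
force: [-0.5, -0.3, 0.2]
grip_width: 0.087
grasp_force: 0.0
t [-336.9  -19.     3.1] w [ 1.000e-02 -2.000e-02  4.024e+01] | at [0.2769 0.4695 0.2731] [ 1.7998e+02 -2.0000e-02  1.3024e+02] F [-0.5 -0.3  0.2] t 1.22
```

```bash
python3 -m creep '[{"wx":0,"wy":0,"wz":40,"tx":-337,"ty":-19,"tz":0,"gripper":1},{"wx":0,"wy":0,"wz":40,"tx":-337,"ty":-19,"tz":0,"gripper":1},{"wx":0,"wy":0,"wz":40,"tx":-337,"ty":-19,"tz":0,"gripper":1},{"wx":0,"wy":0,"wz":40,"tx":-337,"ty":-19,"tz":0,"gripper":1},{"wx":0,"wy":0,"wz":40,"tx":-337,"ty":-19,"tz":0,"gripper":1}]'
python3 -c "
from h import *
goal(.474,-.12,.27,90)"
```

```text
time_s: 1.63
tool_pos: [0.4034, 0.3037, 0.273]
tool_rot: [180.0, -0.1, 94.4]
force: [1.7, 0.6, 0.4]
grip_width: 0.0867
grasp_force: 0.0
t [-427.8   37.8    2.6] w [ 0.04 -0.06  4.42] | at [0.4034 0.3037 0.273 ] [ 1.7996e+02 -6.0000e-02  9.4420e+01] F [1.7 0.6 0.4] t 1.63
```

```bash
python3 -m creep '[{"wx":0,"wy":0,"wz":4.4,"tx":-428,"ty":38,"tz":0,"gripper":1},{"wx":0,"wy":0,"wz":4.4,"tx":-428,"ty":38,"tz":0,"gripper":1},{"wx":0,"wy":0,"wz":4.4,"tx":-428,"ty":38,"tz":0,"gripper":1},{"wx":0,"wy":0,"wz":4.4,"tx":-428,"ty":38,"tz":0,"gripper":1},{"wx":0,"wy":0,"wz":4.4,"tx":-428,"ty":38,"tz":0,"gripper":1}]' >/dev/null
python3 - <<'E'
from h import *
img,P,c=cam("wrist"); print(c[3]["tool_from_camera"])
for q in("setter","nest","knob","trip_pad"): print(q,[(np.round(r["point"],3).tolist(),round(r["confidence"],2)) for r in nets.place_of(q,"wrist")[:2]])
save("w1.png",img); np.save("w1P.npy",P)
goal(.474,-.12,.27,90)
E
```

```text
[[ 3.78344021e-04 -9.56011490e-01 -2.93328976e-01  7.95042046e-02]
 [ 9.99999502e-01  6.32609749e-04 -7.71960409e-04  1.88546904e-03]
 [ 9.23565791e-04 -2.93328538e-01  9.56011253e-01 -1.61469936e-01]
 [ 0.00000000e+00  0.00000000e+00  0.00000000e+00  1.00000000e+00]]
setter [([0.523, 0.084, -0.0], 0.61)]
nest []
knob [([0.522, 0.093, 0.106], 0.95)]
trip_pad [([0.524, 0.083, -0.0], 0.64)]
t [-221.    34.7    2.5] w [ 0.02 -0.07  0.36] | at [0.4379 0.1008 0.2728] [ 1.7998e+02 -7.0000e-02  9.0360e+01] F [ 0.4  0.1 -0. ] t 2.3
```

View pics/w1.png

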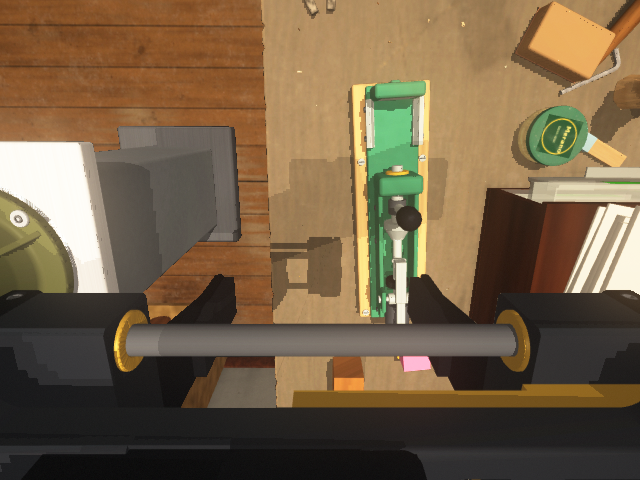

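View shows the setter from anvil (398,90) down past bearing (400,183) and knob (408,217), plus the brown block (348,373) and the pink one partly hidden. Measuring the setter from depth.

```bash
python3 - <<'E'
from h import *
P=np.load("w1P.npy"); img=cv2.cvtColor(cv2.imread("pics/w1.png"),cv2.COLOR_BGR2RGB)
h=cv2.cvtColor(img,cv2.COLOR_RGB2HSV)
roi=np.zeros((480,640),bool); roi[75:322,345:440]=1
desk=P[100:200,290:340,2]; print("desk z",np.nanmedian(desk))
y=roi&(h[...,0]>12)&(h[...,0]<32)&(h[...,1]>120)&(h[...,2]>150)&(P[...,2]>.006)&(P[...,2]<.03)
g=roi&(h[...,0]>55)&(h[...,0]<90)&(h[...,1]>90)
print("board z",np.nanmedian(P[...,2][y]),y.sum())
# board edges per y bins
B=P[y]
rows=[]
for yy in np.arange(.0,.23,.01):
    s=B[abs(B[:,1]-yy)<.004]
    if len(s)>5: rows.append((yy,np.percentile(s[:,0],1),np.percentile(s[:,0],99)))
r=np.array(rows); print(np.round(r,4).tolist())
print("board fit L",np.polyfit(r[:,0],r[:,1],1),"R",np.polyfit(r[:,0],r[:,2],1),"ymax",np.percentile(B[:,1],99.5))
for nm,z,y0,y1 in(("anvil",.066,.19,.26),("bearing",.072,.08,.15)):
    m=g&(abs(P[...,2]-z)<.005)&(P[...,1]>y0)&(P[...,1]<y1)
    Q=P[m]; print(nm,len(Q),np.round(np.median(Q[:,2]),4),[np.round(np.array(v),4).tolist() if not np.isscalar(v) else round(v,2) for v in cv2.minAreaRect((Q[:,:2]*1000).astype(np.float32))])
k=(img.max(2)<60)&roi&(P[...,2]>.095)&(P[...,2]<.13)&(P[...,1]>.07)
Q=P[k]; print("knob",len(Q),Q.min(0),Q.max(0),np.median(Q,0))
goal(.474,-.23,.27,90)
E
```

```text
desk z -0.0006322168488831215
board z 0.017078343520011946 2414
[[0.0, 0.4867, 0.5724], [0.01, 0.4862, 0.5714], [0.02, 0.4859, 0.4986], [0.03, 0.4844, 0.5689], [0.04, 0.4841, 0.5684], [0.05, 0.4835, 0.569], [0.06, 0.4832, 0.5681], [0.07, 0.4819, 0.5669], [0.08, 0.4814, 0.5661], [0.09, 0.481, 0.5653], [0.1, 0.4807, 0.5655], [0.11, 0.4793, 0.5645], [0.12, 0.4788, 0.5634], [0.13, 0.4784, 0.5624], [0.14, 0.4772, 0.5615], [0.15, 0.4766, 0.5624], [0.16, 0.4762, 0.561], [0.17, 0.4749, 0.5323], [0.18, 0.4744, 0.5591], [0.19, 0.4742, 0.5593], [0.2, 0.4732, 0.5585], [0.21, 0.4724, 0.5572], [0.22, 0.4722, 0.5564]]
board fit L [-0.06809454  0.48691753] R [-0.02128272  0.56227584] ymax 0.2265370675566532
anvil 363 0.0651 [[513.3072, 212.769], [45.6664, 12.6229], 5.13]
bearing 797 0.0709 [[520.9991, 120.4616], [44.4546, 19.3432], 3.32]
knob 319 [0.5116013  0.08524028 0.09660403] [0.53221337 0.10547203 0.11835496] [0.51762829 0.09872558 0.11217392]
t [-331.    34.     2.4] w [ 0.02 -0.07  0.36] | at [0.4379 0.1008 0.2728] [ 1.7998e+02 -7.0000e-02  9.0360e+01] F [ 0.4  0.1 -0. ] t 2.3
```

```bash
python3 -m creep '[{"wx":0,"wy":0,"wz":0.4,"tx":-288,"ty":35,"tz":0,"gripper":1},{"wx":0,"wy":0,"wz":0.4,"tx":-288,"ty":35,"tz":0,"gripper":1},{"wx":0,"wy":0,"wz":0.4,"tx":-288,"ty":35,"tz":0,"gripper":1},{"wx":0,"wy":0,"wz":0.4,"tx":-288,"ty":35,"tz":0,"gripper":1},{"wx":0,"wy":0,"wz":0.4,"tx":-288,"ty":35,"tz":0,"gripper":1}]' >/dev/null
python3 -m creep '[{"wx":0,"wy":0,"wz":0,"tx":-82,"ty":0,"tz":0,"gripper":1},{"wx":0,"wy":0,"wz":0,"tx":-82,"ty":0,"tz":0,"gripper":1},{"wx":0,"wy":0,"wz":0,"tx":-82,"ty":0,"tz":0,"gripper":1},{"wx":0,"wy":0,"wz":0,"tx":-82,"ty":0,"tz":0,"gripper":1}]'
python3 - <<'E'
from h import *
img,P,c=cam("wrist")
print([(np.round(r["point"],3).tolist(),round(r["confidence"],2)) for r in nets.place_of("plinth","wrist")[:3]])
save("w2.png",img)
h=cv2.cvtColor(img,cv2.COLOR_RGB2HSV)
m=(h[...,1]>110)&(abs(P[...,2]-.0455)<.004)&(abs(P[...,0]-.473)<.06)&(abs(P[...,1]+.16)<.06)
n,l,s,ce=cv2.connectedComponentsWithStats(m.astype(np.uint8)); i=1+s[1:,4].argmax(); Q=P[l==i]
print(len(Q),np.median(Q[:,2]),ce[i],cv2.minAreaRect((Q[:,:2]*1000).astype(np.float32)),Q.min(0),Q.max(0))
goal(.473,-.16,.1,90)
E
```

```text
time_s: 3.05
tool_pos: [0.4647, -0.1893, 0.2726]
tool_rot: [-180.0, 0.0, 89.8]
force: [-0.7, 2.2, -0.0]
grip_width: 0.0874
grasp_force: 0.0
[([0.472, -0.157, -0.001], 0.87), ([0.569, -0.116, 0.003], 0.87)]
1697 0.04527771688676674 [330.92928698 173.59575722] ((476.5365905761719, -160.002685546875), (39.87580490112305, 50.24186706542969), 0.6038976311683655) [ 0.45680868 -0.1852514   0.0422571 ] [ 0.4967038  -0.1349819   0.04789145]
t [ 25.9   7.9 172.3] w [-0.03 -0.03  0.16] | at [ 0.4653 -0.186   0.2723] [-1.7997e+02 -3.0000e-02  9.0160e+01] F [-0.2  1.6  0.5] t 3.15
```

View pics/w2.png

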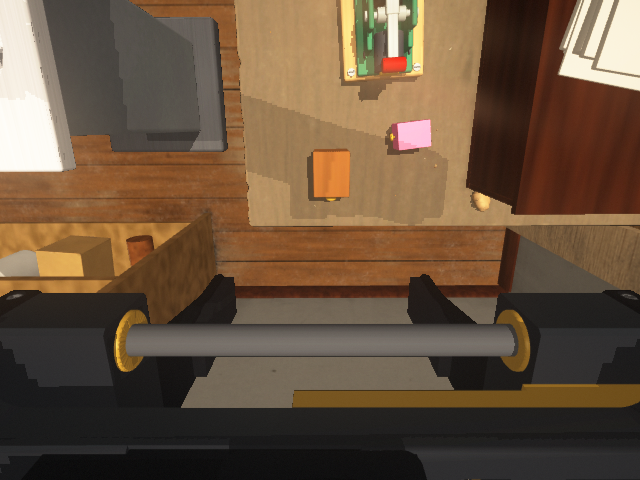

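The brown block top is at (331,174), with its stud at (331,199) facing -y. Its measured size, 39.9 x 50.2 mm at z 45 mm, matches. Going down to grasp.

```bash
python3 -m creep '[{"wx":0,"wy":0,"wz":0,"tx":26,"ty":12,"tz":40,"gripper":1},{"wx":0,"wy":0,"wz":0,"tx":26,"ty":12,"tz":80,"gripper":1},{"wx":0,"wy":0,"wz":0,"tx":26,"ty":12,"tz":120,"gripper":1},{"wx":0,"wy":0,"wz":0,"tx":26,"ty":12,"tz":160,"gripper":1},{"wx":0,"wy":0,"wz":0,"tx":26,"ty":12,"tz":180,"gripper":1}]'
python3 - <<'E'
from h import *
goal(.4765,-.16,.021,90)
E
```

```text
time_s: 3.57
tool_pos: [0.4742, -0.1583, 0.0878]
tool_rot: [-179.6, -0.1, 90.3]
force: [-0.3, 0.7, 1.5]
grip_width: 0.0869
grasp_force: 0.0
t [-1.9  2.7 66.8] w [-0.36 -0.1   0.28] | at [ 0.4742 -0.1583  0.0878] [-1.7964e+02 -1.0000e-01  9.0280e+01] F [-0.3  0.7  1.5] t 3.57
```

```bash
python3 -m creep '[{"wx":0,"wy":0,"wz":0.3,"tx":-2,"ty":2.5,"tz":25,"gripper":1},{"wx":0,"wy":0,"wz":0.3,"tx":-2,"ty":2.5,"tz":45,"gripper":1},{"wx":0,"wy":0,"wz":0.3,"tx":-2,"ty":2.5,"tz":60,"gripper":1},{"wx":0,"wy":0,"wz":0.3,"tx":-2,"ty":2.5,"tz":60,"gripper":1},{"wx":0,"wy":0,"wz":0.3,"tx":-2,"ty":2.5,"tz":60,"gripper":1}]' 
python3 - <<'E'
from h import *
goal(.4765,-.16,.021,90)
E
```

```text
time_s: 3.98
tool_pos: [0.4788, -0.1622, 0.0318]
tool_rot: [-179.9, -0.0, 89.9]
force: [0.0, -0.6, 1.1]
grip_width: 0.0869
grasp_force: 0.0
t [ 2.2 -2.3 10.8] w [-0.13 -0.04 -0.14] | at [ 0.4788 -0.1622  0.0318] [-1.7987e+02 -4.0000e-02  8.9860e+01] F [ 0.  -0.6  1.1] t 3.98
```

```bash
python3 -m creep '[{"wx":0,"wy":0,"wz":0,"tx":2,"ty":-2,"tz":6,"gripper":1},{"wx":0,"wy":0,"wz":0,"tx":2,"ty":-2,"tz":10.5,"gripper":1},{"wx":0,"wy":0,"wz":0,"tx":2,"ty":-2,"tz":10.5,"gripper":1},{"wx":0,"wy":0,"wz":0,"tx":2,"ty":-2,"tz":10.5,"gripper":0},{"wx":0,"wy":0,"wz":0,"tx":2,"ty":-2,"tz":10.5,"gripper":-0.6}]' 20
python3 -m creep '[{"wx":0,"wy":0,"wz":0,"tx":0,"ty":0,"tz":0,"gripper":-0.6},{"wx":0,"wy":0,"wz":0,"tx":0,"ty":0,"tz":0,"gripper":-0.6},{"wx":0,"wy":0,"wz":0,"tx":0,"ty":0,"tz":0,"gripper":-0.6},{"wx":0,"wy":0,"wz":0,"tx":0,"ty":0,"tz":0,"gripper":-0.6},{"wx":0,"wy":0,"wz":0,"tx":0,"ty":0,"tz":0,"gripper":-0.6}]' 20
```

```text
time_s: 4.4
tool_pos: [0.4774, -0.1624, 0.0225]
tool_rot: [179.9, -0.0, 89.7]
force: [-0.7, 0.1, -0.8]
grip_width: 0.0801
grasp_force: 0.0
time_s: 4.82
tool_pos: [0.477, -0.1625, 0.0221]
tool_rot: [180.0, -0.0, 89.7]
force: [0.2, 0.2, 1.0]
grip_width: 0.0486
grasp_force: 0.0
```

```bash
python3 -m creep '[{"wx":0,"wy":0,"wz":0,"tx":0,"ty":0,"tz":0,"gripper":-0.6},{"wx":0,"wy":0,"wz":0,"tx":0,"ty":0,"tz":0,"gripper":-0.6},{"wx":0,"wy":0,"wz":0,"tx":0,"ty":0,"tz":0,"gripper":-0.6},{"wx":0,"wy":0,"wz":0,"tx":0,"ty":0,"tz":0,"gripper":-0.6}]' 25
python3 -m creep '[{"wx":0,"wy":0,"wz":0,"tx":0,"ty":0,"tz":-30,"gripper":-0.6},{"wx":0,"wy":0,"wz":0,"tx":0,"ty":0,"tz":-70,"gripper":-0.6},{"wx":0,"wy":0,"wz":0,"tx":0,"ty":0,"tz":-110,"gripper":-0.6},{"wx":0,"wy":0,"wz":0,"tx":0,"ty":0,"tz":-140,"gripper":-0.6},{"wx":0,"wy":0,"wz":0,"tx":0,"ty":0,"tz":-150,"gripper":-0.6}]'
python3 - <<'E'
from h import *
goal(.5172,.174,.172,94)
E
```

```text
time_s: 5.15
tool_pos: [0.4768, -0.1624, 0.022]
tool_rot: [-180.0, -0.0, 89.7]
force: [-1.9, 0.3, 0.9]
grip_width: 0.0396
grasp_force: 25.0
time_s: 5.57
tool_pos: [0.4796, -0.1634, 0.1766]
tool_rot: [179.6, -0.0, 89.6]
force: [1.2, -0.5, -0.5]
grip_width: 0.0402
grasp_force: 25.0
t [337.6  35.4   5. ] w [ 0.45 -0.01 -4.36] | at [ 0.4796 -0.1634  0.1766] [ 1.7955e+02 -2.0000e-02  8.9640e+01] F [ 1.2 -0.5 -0.5] t 5.57
```

```bash
python3 -m creep '[{"wx":0,"wy":0,"wz":-4.4,"tx":338,"ty":35,"tz":0,"gripper":-0.6},{"wx":0,"wy":0,"wz":-4.4,"tx":338,"ty":35,"tz":0,"gripper":-0.6},{"wx":0,"wy":0,"wz":-4.4,"tx":338,"ty":35,"tz":0,"gripper":-0.6},{"wx":0,"wy":0,"wz":-4.4,"tx":338,"ty":35,"tz":0,"gripper":-0.6},{"wx":0,"wy":0,"wz":-4.4,"tx":338,"ty":35,"tz":0,"gripper":-0.6}]'
python3 - <<'E'
from h import *
goal(.5172,.174,.172,94)
E
```

```text
time_s: 5.98
tool_pos: [0.499, 0.0467, 0.1713]
tool_rot: [-180.0, -0.0, 94.1]
force: [0.7, -0.8, -1.6]
grip_width: 0.0399
grasp_force: 25.0
t [125.7  27.1  -0.6] w [-0.03 -0.04  0.05] | at [0.499  0.0467 0.1713] [-1.7997e+02 -4.0000e-02  9.4050e+01] F [ 0.7 -0.8 -1.6] t 5.98
```

```bash
python3 -m creep '[{"wx":0,"wy":0,"wz":0,"tx":40,"ty":10,"tz":0,"gripper":-0.6},{"wx":0,"wy":0,"wz":0,"tx":80,"ty":18,"tz":0,"gripper":-0.6},{"wx":0,"wy":0,"wz":0,"tx":110,"ty":25,"tz":0,"gripper":-0.6},{"wx":0,"wy":0,"wz":0,"tx":125.5,"ty":27,"tz":0,"gripper":-0.6},{"wx":0,"wy":0,"wz":0,"tx":125.5,"ty":27,"tz":0,"gripper":-0.6}]'
python3 -m creep '[{"wx":0,"wy":0,"wz":0,"tx":0,"ty":0,"tz":0,"gripper":-0.6},{"wx":0,"wy":0,"wz":0,"tx":0,"ty":0,"tz":0,"gripper":-0.6}]'
python3 - <<'E'
from h import *
img,P,c=cam("wrist"); save("w3.png",img)
h=cv2.cvtColor(img,cv2.COLOR_RGB2HSV)
g=(h[...,0]>55)&(h[...,0]<90)&(h[...,1]>90)&(abs(P[...,2]-.066)<.004)&(abs(P[...,1]-.21)<.04)&(abs(P[...,0]-.515)<.05)
Q=P[g]; print(len(Q), cv2.minAreaRect((Q[:,:2]*1000).astype(np.float32)) if len(Q) else 0)
b=(h[...,0]>5)&(h[...,0]<18)&(h[...,1]>110)&(abs(P[...,2]-.195)<.01)
print(b.sum(), P[b].min(0) if b.any() else 0, P[b].max(0) if b.any() else 0)
goal(.5172,.174,.108,94)
E
```

```text
time_s: 6.4
tool_pos: [0.5166, 0.1766, 0.1706]
tool_rot: [-179.9, 0.0, 94.5]
force: [-0.4, -0.7, -0.7]
grip_width: 0.04
grasp_force: 25.0
time_s: 6.57
tool_pos: [0.5176, 0.1696, 0.1715]
tool_rot: [-179.9, 0.1, 93.9]
force: [-0.9, -0.1, -1.8]
grip_width: 0.0399
grasp_force: 25.0
1152 ((515.2661743164062, 212.8494873046875), (49.066444396972656, 13.817621231079102), 3.996825933456421)
7254 [0.49006052 0.14582477 0.18500014] [0.54871222 0.19884793 0.20496323]
t [ 4.7 -0.2 63.7] w [-0.03  0.05 -0.11] | at [0.5177 0.1693 0.1717] [-1.7997e+02  5.0000e-02  9.3890e+01] F [ 0.7 -0.3 -0.8] t 6.62
```

View pics/w3.png

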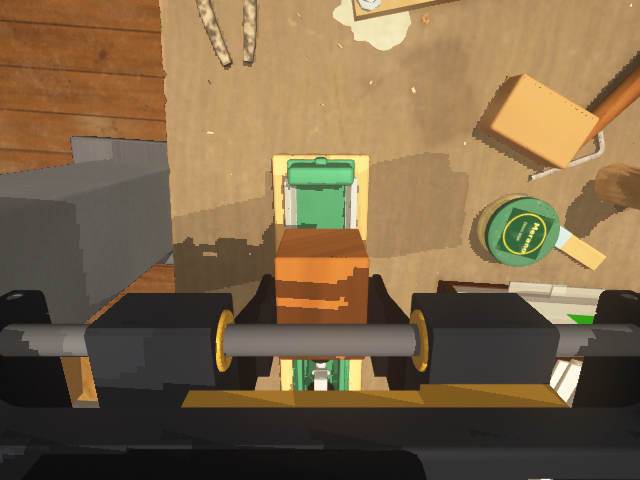

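Shows the held plinth at (322,265), upright, above the channel. Anvil top is at (321,172), and its yaw of 4.0° agrees with the setter. Lowering it now.

```bash
python3 -m creep '[{"wx":0,"wy":0,"wz":0,"tx":4.5,"ty":0,"tz":30,"gripper":-0.6},{"wx":0,"wy":0,"wz":0,"tx":4.5,"ty":0,"tz":60,"gripper":-0.6},{"wx":0,"wy":0,"wz":0,"tx":4.5,"ty":0,"tz":85,"gripper":-0.6},{"wx":0,"wy":0,"wz":0,"tx":4.5,"ty":0,"tz":95,"gripper":-0.6},{"wx":0,"wy":0,"wz":0,"tx":4.5,"ty":0,"tz":95,"gripper":-0.6}]'
python3 -m creep '[{"wx":0,"wy":0,"wz":0,"tx":0,"ty":0,"tz":0,"gripper":-0.6},{"wx":0,"wy":0,"wz":0,"tx":0,"ty":0,"tz":0,"gripper":-0.6},{"wx":0,"wy":0,"wz":0,"tx":0,"ty":0,"tz":0,"gripper":-0.6}]'
python3 - <<'E'
from h import *
goal(.5178,.174,.05,94)
E
```

```text
time_s: 7.03
tool_pos: [0.5156, 0.1739, 0.0748]
tool_rot: [-179.7, 0.1, 93.9]
force: [-0.5, -1.1, -1.3]
grip_width: 0.0396
grasp_force: 25.0
time_s: 7.28
tool_pos: [0.5189, 0.1765, 0.079]
tool_rot: [179.8, -0.1, 94.0]
force: [-0.4, 0.8, 0.5]
grip_width: 0.0399
grasp_force: 25.0
t [-2.4 -1.3 29. ] w [ 0.18 -0.09  0.04] | at [0.5189 0.1765 0.079 ] [ 1.7982e+02 -9.0000e-02  9.4040e+01] F [-0.4  0.8  0.5] t 7.28
```

```bash
python3 -m creep '[{"wx":0,"wy":0,"wz":0,"tx":-1,"ty":0,"tz":7,"gripper":-0.6},{"wx":0,"wy":0,"wz":0,"tx":-1,"ty":0,"tz":14,"gripper":-0.6},{"wx":0,"wy":0,"wz":0,"tx":-1,"ty":0,"tz":20,"gripper":-0.6},{"wx":0,"wy":0,"wz":0,"tx":-1,"ty":0,"tz":24,"gripper":-0.6},{"wx":0,"wy":0,"wz":0,"tx":-1,"ty":0,"tz":24,"gripper":-0.6}]'
python3 -m creep '[{"wx":0,"wy":0,"wz":0,"tx":0,"ty":0,"tz":0,"gripper":-0.6},{"wx":0,"wy":0,"wz":0,"tx":0,"ty":0,"tz":0,"gripper":-0.6},{"wx":0,"wy":0,"wz":0,"tx":0,"ty":0,"tz":0,"gripper":-0.6}]'
python3 - <<'E'
from h import *
goal(.5178,.174,.048,94)
E
```

```text
time_s: 7.7
tool_pos: [0.5165, 0.1749, 0.0517]
tool_rot: [-179.9, 0.1, 94.1]
force: [-0.2, 0.8, -0.2]
grip_width: 0.0398
grasp_force: 25.0
time_s: 7.95
tool_pos: [0.5177, 0.1753, 0.0533]
tool_rot: [180.0, -0.0, 94.1]
force: [0.1, 1.2, -0.7]
grip_width: 0.0402
grasp_force: 25.0
t [-1.3 -0.   5.3] w [ 0.03 -0.01  0.06] | at [0.5177 0.1753 0.0533] [ 1.7997e+02 -1.0000e-02  9.4060e+01] F [ 0.1  1.2 -0.7] t 7.95
```

Bottom at about 31 mm, inside the channel with no contact. Easing down to the bed.

```bash
python3 -m creep '[{"wx":0,"wy":0,"wz":0,"tx":-1,"ty":0,"tz":2,"gripper":-0.6},{"wx":0,"wy":0,"wz":0,"tx":-1,"ty":0,"tz":4,"gripper":-0.6},{"wx":0,"wy":0,"wz":0,"tx":-1,"ty":0,"tz":5.5,"gripper":-0.6},{"wx":0,"wy":0,"wz":0,"tx":-1,"ty":0,"tz":5.5,"gripper":-0.6},{"wx":0,"wy":0,"wz":0,"tx":-1,"ty":0,"tz":5.5,"gripper":-0.6}]'
python3 -m creep '[{"wx":0,"wy":0,"wz":0,"tx":2,"ty":0,"tz":0,"gripper":-0.6},{"wx":0,"wy":0,"wz":0,"tx":4,"ty":0,"tz":0,"gripper":-0.6},{"wx":0,"wy":0,"wz":0,"tx":4,"ty":0,"tz":0,"gripper":-0.6},{"wx":0,"wy":0,"wz":0,"tx":4,"ty":0,"tz":0,"gripper":-0.6}]'
```

```text
time_s: 8.37
tool_pos: [0.5174, 0.1752, 0.0515]
tool_rot: [-179.9, -0.2, 94.1]
force: [-12.9, -2.9, 27.9]
grip_width: 0.0404
grasp_force: 24.9
time_s: 8.7
tool_pos: [0.5168, 0.178, 0.0481]
tool_rot: [-180.0, -0.0, 94.0]
force: [-1.5, -1.3, -0.4]
grip_width: 0.0396
grasp_force: 24.9
```

```bash
python3 -m creep '[{"wx":0,"wy":0,"wz":0,"tx":1,"ty":0,"tz":0,"gripper":-0.6},{"wx":0,"wy":0,"wz":0,"tx":2,"ty":0,"tz":0,"gripper":-0.6},{"wx":0,"wy":0,"wz":0,"tx":2,"ty":0,"tz":0,"gripper":-0.6},{"wx":0,"wy":0,"wz":0,"tx":2,"ty":0,"tz":0,"gripper":-0.6}]'
python3 -m creep '[{"wx":0,"wy":0,"wz":0,"tx":1,"ty":0,"tz":0,"gripper":-0.6},{"wx":0,"wy":0,"wz":0,"tx":2,"ty":0,"tz":0,"gripper":-0.6},{"wx":0,"wy":0,"wz":0,"tx":2,"ty":0,"tz":0,"gripper":-0.6},{"wx":0,"wy":0,"wz":0,"tx":2,"ty":0,"tz":0,"gripper":-0.6}]'
```

```text
time_s: 9.03
tool_pos: [0.5169, 0.1782, 0.0479]
tool_rot: [-179.9, 0.1, 94.0]
force: [-3.7, -5.6, 7.3]
grip_width: 0.0401
grasp_force: 24.8
time_s: 9.37
tool_pos: [0.5169, 0.1786, 0.0479]
tool_rot: [-179.9, 0.2, 94.0]
force: [-2.8, -8.5, 7.4]
grip_width: 0.0399
grasp_force: 24.8
```

```bash
python3 -m creep '[{"wx":0,"wy":0,"wz":0,"tx":1,"ty":0,"tz":0,"gripper":-0.6},{"wx":0,"wy":0,"wz":0,"tx":1,"ty":0,"tz":0,"gripper":0.6},{"wx":0,"wy":0,"wz":0,"tx":1,"ty":0,"tz":0,"gripper":0.6},{"wx":0,"wy":0,"wz":0,"tx":1,"ty":0,"tz":0,"gripper":0.6},{"wx":0,"wy":0,"wz":0,"tx":1,"ty":0,"tz":0,"gripper":0.6}]'
python3 -m creep '[{"wx":0,"wy":0,"wz":0,"tx":0,"ty":0,"tz":0,"gripper":0.6},{"wx":0,"wy":0,"wz":0,"tx":0,"ty":0,"tz":-20,"gripper":0.6},{"wx":0,"wy":0,"wz":0,"tx":0,"ty":0,"tz":-50,"gripper":0.6},{"wx":0,"wy":0,"wz":0,"tx":0,"ty":0,"tz":-90,"gripper":0.6},{"wx":0,"wy":0,"wz":0,"tx":0,"ty":0,"tz":-125,"gripper":0.6}]'
```

```text
time_s: 9.78
tool_pos: [0.5171, 0.1841, 0.0476]
tool_rot: [180.0, -0.0, 94.1]
force: [-0.4, -0.4, 0.1]
grip_width: 0.0588
grasp_force: 0.0
time_s: 10.2
tool_pos: [0.5167, 0.1833, 0.1741]
tool_rot: [180.0, 0.0, 94.1]
force: [0.7, 0.6, 0.4]
grip_width: 0.069
grasp_force: 0.0
```

```bash
python3 -m creep '[{"wx":0,"wy":0,"wz":0,"tx":-30,"ty":4,"tz":0,"gripper":1},{"wx":0,"wy":0,"wz":0,"tx":-60,"ty":8,"tz":0,"gripper":1},{"wx":0,"wy":0,"wz":0,"tx":-88,"ty":0,"tz":0,"gripper":1},{"wx":0,"wy":0,"wz":0,"tx":-88,"ty":0,"tz":0,"gripper":1},{"wx":0,"wy":0,"wz":0,"tx":-88,"ty":0,"tz":0,"gripper":1}]'
python3 - <<'E'
from h import *
img,P,c=cam("wrist"); save("w4.png",img)
h=cv2.cvtColor(img,cv2.COLOR_RGB2HSV)
m=(h[...,0]>3)&(h[...,0]<18)&(h[...,1]>110)&(abs(P[...,2]-.072)<.004)&(abs(P[...,1]-.18)<.04)&(abs(P[...,0]-.515)<.05)
Q=P[m]; print(len(Q),np.median(Q[:,2]),cv2.minAreaRect((Q[:,:2]*1000).astype(np.float32)))
g=(h[...,0]>55)&(h[...,0]<90)&(h[...,1]>90)&(abs(P[...,2]-.066)<.004)&(abs(P[...,1]-.215)<.03)&(abs(P[...,0]-.515)<.05)
Q=P[g]; print(len(Q),cv2.minAreaRect((Q[:,:2]*1000).astype(np.float32)))
for n in("top","wrist"):
    if n=="top": cam(n)
    print(n,[(np.round(r["point"],3).tolist(),round(r["confidence"],2)) for r in nets.place_of("knob",n)[:2]])
goal(.5225,.0955,.088,94)
E
```

```text
time_s: 10.62
tool_pos: [0.5232, 0.0938, 0.1728]
tool_rot: [180.0, -0.1, 93.9]
force: [0.2, 0.9, 0.0]
grip_width: 0.0862
grasp_force: 0.0
4204 0.07127979154738026 ((518.2926635742188, 180.8074493408203), (40.04971694946289, 49.648719787597656), 3.9884777069091797)
696 ((512.2244873046875, 212.23480224609375), (43.1539421081543, 12.3714599609375), 3.2123825550079346)
top []
wrist [([0.521, 0.092, 0.103], 0.69), ([0.766, 0.156, -0.003], 0.42)]
t [-1.6 -0.7 84.4] w [ 0.   -0.02  0.21] | at [0.5231 0.0971 0.1724] [ 1.800e+02 -2.000e-02  9.421e+01] F [ 0.4  0.5 -0.4] t 10.82
```

View pics/w4.png

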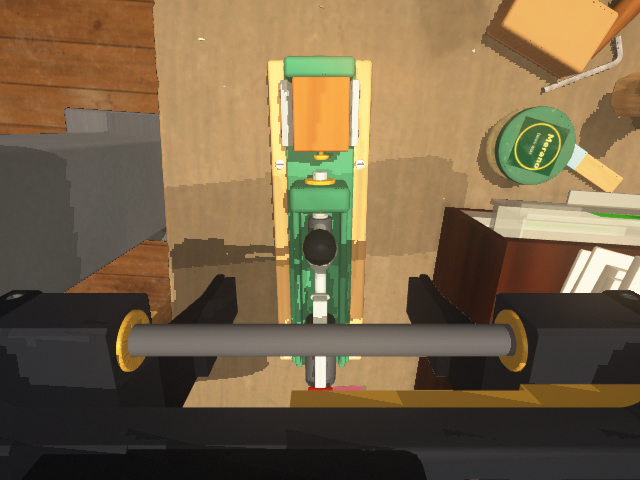

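The plinth sits against the anvil at (322,113), with its stud at (321,156) and the striker nose clear at (320,176). The knob at (319,247) is between the open fingers. Descending to the knob.

```bash
python3 -m creep '[{"wx":0,"wy":0,"wz":0,"tx":-1.5,"ty":0,"tz":30,"gripper":1},{"wx":0,"wy":0,"wz":0,"tx":-1.5,"ty":0,"tz":60,"gripper":1},{"wx":0,"wy":0,"wz":0,"tx":-1.5,"ty":0,"tz":80,"gripper":1},{"wx":0,"wy":0,"wz":0,"tx":-1.5,"ty":0,"tz":84,"gripper":0},{"wx":0,"wy":0,"wz":0,"tx":-1.5,"ty":0,"tz":84,"gripper":-1}]' 40
python3 -m creep '[{"wx":0,"wy":0,"wz":0,"tx":0,"ty":0,"tz":0,"gripper":-1},{"wx":0,"wy":0,"wz":0,"tx":0,"ty":0,"tz":0,"gripper":-1},{"wx":0,"wy":0,"wz":0,"tx":0,"ty":0,"tz":0,"gripper":-1},{"wx":0,"wy":0,"wz":0,"tx":0,"ty":0,"tz":0,"gripper":-1},{"wx":0,"wy":0,"wz":0,"tx":0,"ty":0,"tz":0,"gripper":-1}]' 40
python3 -m creep '[{"wx":0,"wy":0,"wz":0,"tx":0,"ty":0,"tz":0,"gripper":-1},{"wx":0,"wy":0,"wz":0,"tx":0,"ty":0,"tz":0,"gripper":-1},{"wx":0,"wy":0,"wz":0,"tx":0,"ty":0,"tz":0,"gripper":-1},{"wx":0,"wy":0,"wz":0,"tx":0,"ty":0,"tz":0,"gripper":-1},{"wx":0,"wy":0,"wz":0,"tx":0,"ty":0,"tz":0,"gripper":-1}]' 40
```

```text
time_s: 11.23
tool_pos: [0.5221, 0.0946, 0.0872]
tool_rot: [-179.8, 0.1, 94.2]
force: [0.5, -0.1, -0.1]
grip_width: 0.0804
grasp_force: 0.0
time_s: 11.65
tool_pos: [0.5238, 0.0942, 0.0894]
tool_rot: [179.9, -0.0, 94.1]
force: [-0.6, 0.5, 0.3]
grip_width: 0.0483
grasp_force: 0.0
time_s: 12.07
tool_pos: [0.5218, 0.0939, 0.0884]
tool_rot: [-179.8, -0.0, 94.1]
force: [-5.2, -0.9, 4.5]
grip_width: 0.021
grasp_force: 39.9
```

```bash
python3 -m creep '[{"wx":0,"wy":0,"wz":0,"tx":-4,"ty":0,"tz":0,"gripper":-1},{"wx":0,"wy":0,"wz":0,"tx":-9,"ty":0,"tz":0,"gripper":-1},{"wx":0,"wy":0,"wz":0,"tx":-14,"ty":0,"tz":0,"gripper":-1},{"wx":0,"wy":0,"wz":0,"tx":-19,"ty":0,"tz":0,"gripper":-1},{"wx":0,"wy":0,"wz":0,"tx":-24,"ty":0,"tz":0,"gripper":-1}]' 50
python3 -m creep '[{"wx":0,"wy":0,"wz":0,"tx":-4,"ty":0,"tz":0,"gripper":-1},{"wx":0,"wy":0,"wz":0,"tx":-8,"ty":0,"tz":0,"gripper":-1},{"wx":0,"wy":0,"wz":0,"tx":-12,"ty":0,"tz":0,"gripper":-1},{"wx":0,"wy":0,"wz":0,"tx":-12,"ty":0,"tz":0,"gripper":-1},{"wx":0,"wy":0,"wz":0,"tx":-12,"ty":0,"tz":0,"gripper":-1}]' 50
```

```text
time_s: 12.48
tool_pos: [0.5232, 0.0738, 0.0884]
tool_rot: [-179.8, -0.3, 94.2]
force: [-6.1, 8.6, 3.0]
grip_width: 0.0207
grasp_force: 49.8
time_s: 12.9
tool_pos: [0.5238, 0.0653, 0.0884]
tool_rot: [-179.8, -0.5, 94.3]
force: [-7.3, 13.6, 3.7]
grip_width: 0.0211
grasp_force: 49.9
```

```bash
python3 -m creep '[{"wx":0,"wy":0,"wz":0,"tx":-2,"ty":0,"tz":0,"gripper":-1},{"wx":0,"wy":0,"wz":0,"tx":-4,"ty":0,"tz":0,"gripper":-1},{"wx":0,"wy":0,"wz":0,"tx":-6,"ty":0,"tz":0,"gripper":-1},{"wx":0,"wy":0,"wz":0,"tx":-6,"ty":0,"tz":0,"gripper":-1}]'
python3 -m creep '[{"wx":0,"wy":0,"wz":0,"tx":-1,"ty":0,"tz":0,"gripper":-1},{"wx":0,"wy":0,"wz":0,"tx":-2,"ty":0,"tz":0,"gripper":-1},{"wx":0,"wy":0,"wz":0,"tx":-2,"ty":0,"tz":0,"gripper":-1}]' | grep -E "pos|force: \["
python3 -m creep '[{"wx":0,"wy":0,"wz":0,"tx":-1,"ty":0,"tz":0,"gripper":-1},{"wx":0,"wy":0,"wz":0,"tx":-2,"ty":0,"tz":0,"gripper":-1},{"wx":0,"wy":0,"wz":0,"tx":-2,"ty":0,"tz":0,"gripper":-1}]' | grep -E "pos|force: \["
```

```text
time_s: 13.23
tool_pos: [0.524, 0.061, 0.0884]
tool_rot: [-179.8, -0.7, 94.3]
force: [-6.7, 16.8, 3.9]
grip_width: 0.0206
grasp_force: 49.9
tool_pos: [0.5241, 0.0598, 0.0884]
force: [-7.0, 17.2, 4.1]
tool_pos: [0.5243, 0.0576, 0.0884]
force: [-6.9, 17.4, 3.7]
```

```bash
for i in 1; do python3 -m creep '[{"wx":0,"wy":0,"wz":0,"tx":-1,"ty":0,"tz":0,"gripper":-1},{"wx":0,"wy":0,"wz":0,"tx":-2,"ty":0,"tz":0,"gripper":-1},{"wx":0,"wy":0,"wz":0,"tx":-2,"ty":0,"tz":0,"gripper":-1}]' | grep -E "pos|force: \["; done
python3 -m creep '[{"wx":0,"wy":0,"wz":0,"tx":-1,"ty":0,"tz":0,"gripper":-1},{"wx":0,"wy":0,"wz":0,"tx":-2,"ty":0,"tz":0,"gripper":-1},{"wx":0,"wy":0,"wz":0,"tx":-2,"ty":0,"tz":0,"gripper":-1}]' | grep -E "pos|force: \["
```

```text
tool_pos: [0.5244, 0.0554, 0.0884]
force: [-6.8, 17.2, 4.3]
tool_pos: [0.5245, 0.0538, 0.0884]
force: [-6.8, 17.0, 4.6]
```

```bash
python3 - <<'E'
from h import *
img,P,c=cam("wrist"); save("w5.png",cv2.resize(img[80:320,200:440],(600,600),interpolation=cv2.INTER_CUBIC))
print(pose()[2]["force"],pose()[0])
for X in ([.5233,.0975-.041,.105],[.5233,.0955-.04,.09]): print(proj(X,c))
print([(np.round(r["point"],3).tolist(),round(r["confidence"],2)) for r in nets.place_of("knob","wrist")[:2]+nets.place_of("striker","wrist")[:2]])
E
```

```text
[-7.39351509 17.83972108  4.07289366] [0.52452368 0.05383949 0.08841933]
(315, 303)
(316, 291)
[([0.528, 0.055, 0.105], 0.88), ([0.521, 0.054, 0.046], 0.65)]
```

View pics/w5.png

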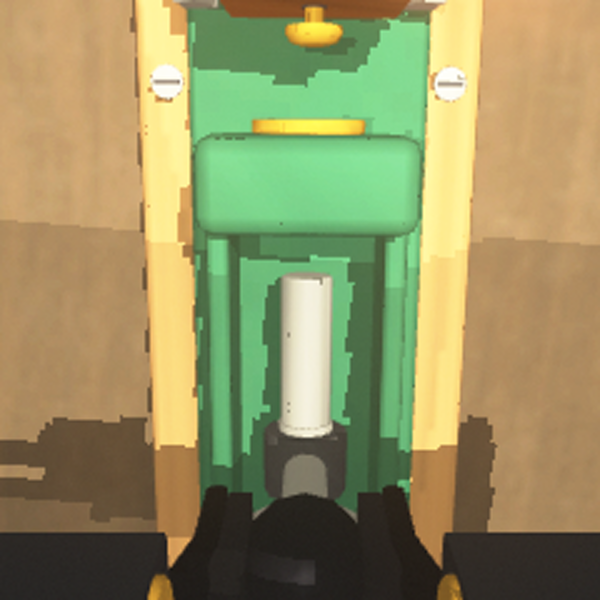

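The knob is still well between the pads at crop (303,540), and the nets put it at y 0.055, so there is no slip. Continuing the draw.

```bash
python3 -m creep '[{"wx":0,"wy":0,"wz":0,"tx":-1,"ty":0,"tz":0,"gripper":-1},{"wx":0,"wy":0,"wz":0,"tx":-2,"ty":0,"tz":0,"gripper":-1},{"wx":0,"wy":0,"wz":0,"tx":-2,"ty":0,"tz":0,"gripper":-1}]' | grep -E "pos|force: \["
python3 -m creep '[{"wx":0,"wy":0,"wz":0,"tx":-1,"ty":0,"tz":0,"gripper":-1},{"wx":0,"wy":0,"wz":0,"tx":-2,"ty":0,"tz":0,"gripper":-1},{"wx":0,"wy":0,"wz":0,"tx":-2,"ty":0,"tz":0,"gripper":-1}]' | grep -E "pos|force: \["
```

```text
tool_pos: [0.5246, 0.0522, 0.0884]
force: [-7.0, 18.0, 3.3]
tool_pos: [0.5247, 0.0506, 0.0884]
force: [-7.6, 19.2, 4.2]
```

```bash
python3 -m creep '[{"wx":0,"wy":0,"wz":0,"tx":-1,"ty":0,"tz":0,"gripper":-1},{"wx":0,"wy":0,"wz":0,"tx":-2,"ty":0,"tz":0,"gripper":-1},{"wx":0,"wy":0,"wz":0,"tx":-2,"ty":0,"tz":0,"gripper":-1}]' | grep -E "pos|force: \["
python3 -m creep '[{"wx":0,"wy":0,"wz":0,"tx":-1,"ty":0,"tz":0,"gripper":-1},{"wx":0,"wy":0,"wz":0,"tx":-1,"ty":0,"tz":0,"gripper":-1},{"wx":0,"wy":0,"wz":0,"tx":-1,"ty":0,"tz":0,"gripper":-1}]' | grep -E "pos|force: \["
```

```text
tool_pos: [0.5249, 0.0481, 0.0884]
force: [-6.6, 18.1, 5.7]
tool_pos: [0.525, 0.0476, 0.0884]
force: [-6.6, 18.9, 4.5]
```

```bash
python3 -m creep '[{"wx":0,"wy":0,"wz":0,"tx":-1,"ty":0,"tz":0,"gripper":-1},{"wx":0,"wy":0,"wz":0,"tx":-1,"ty":0,"tz":0,"gripper":-1},{"wx":0,"wy":0,"wz":0,"tx":-1,"ty":0,"tz":0,"gripper":-1}]' | grep -E "pos|force: \["
python3 -m creep '[{"wx":0,"wy":0,"wz":0,"tx":-1,"ty":0,"tz":0,"gripper":-1},{"wx":0,"wy":0,"wz":0,"tx":-1,"ty":0,"tz":0,"gripper":-1},{"wx":0,"wy":0,"wz":0,"tx":-1,"ty":0,"tz":0,"gripper":-1}]' | grep -E "pos|force: \["
```

```text
tool_pos: [0.525, 0.047, 0.0884]
force: [-6.9, 19.8, 4.4]
tool_pos: [0.525, 0.0462, 0.0884]
force: [-6.7, 20.5, 4.0]
```

```bash
python3 -m creep '[{"wx":0,"wy":0,"wz":0,"tx":-1,"ty":0,"tz":0,"gripper":-1},{"wx":0,"wy":0,"wz":0,"tx":-1,"ty":0,"tz":0,"gripper":-1},{"wx":0,"wy":0,"wz":0,"tx":-1,"ty":0,"tz":0,"gripper":-1}]' | grep -E "pos|force: \["
python3 -m creep '[{"wx":0,"wy":0,"wz":0,"tx":-1,"ty":0,"tz":0,"gripper":-1},{"wx":0,"wy":0,"wz":0,"tx":-1,"ty":0,"tz":0,"gripper":-1},{"wx":0,"wy":0,"wz":0,"tx":-1,"ty":0,"tz":0,"gripper":-1}]' | grep -E "pos|force: \["
```

```text
tool_pos: [0.5251, 0.0453, 0.0884]
force: [-7.8, 19.5, 4.4]
tool_pos: [0.5252, 0.0448, 0.0884]
force: [-6.3, 20.7, 5.0]
```

```bash
python3 -m creep '[{"wx":0,"wy":0,"wz":0,"tx":1,"ty":0,"tz":0,"gripper":-1},{"wx":0,"wy":0,"wz":0,"tx":2,"ty":0,"tz":0,"gripper":-1},{"wx":0,"wy":0,"wz":0,"tx":3,"ty":0,"tz":0,"gripper":-1},{"wx":0,"wy":0,"wz":0,"tx":3,"ty":0,"tz":0,"gripper":-1}]' | grep -E "pos|force: \["
python3 -m creep '[{"wx":0,"wy":0,"wz":0,"tx":1,"ty":0,"tz":0,"gripper":-1},{"wx":0,"wy":0,"wz":0,"tx":2,"ty":0,"tz":0,"gripper":-1},{"wx":0,"wy":0,"wz":0,"tx":3,"ty":0,"tz":0,"gripper":-1},{"wx":0,"wy":0,"wz":0,"tx":3,"ty":0,"tz":0,"gripper":-1}]' | grep -E "pos|force: \["
```

```text
tool_pos: [0.525, 0.0472, 0.0884]
force: [-6.9, 19.7, 4.0]
tool_pos: [0.5249, 0.0481, 0.0884]
force: [-6.2, 16.3, 4.7]
```

```bash
python3 -m creep '[{"wx":0,"wy":0,"wz":0,"tx":1,"ty":0,"tz":0,"gripper":-1},{"wx":0,"wy":0,"wz":0,"tx":2,"ty":0,"tz":0,"gripper":-1},{"wx":0,"wy":0,"wz":0,"tx":3,"ty":0,"tz":0,"gripper":-1},{"wx":0,"wy":0,"wz":0,"tx":4,"ty":0,"tz":0,"gripper":-1}]' | grep -E "pos|force: \["
python3 -m creep '[{"wx":0,"wy":0,"wz":0,"tx":1,"ty":0,"tz":0,"gripper":-1},{"wx":0,"wy":0,"wz":0,"tx":2,"ty":0,"tz":0,"gripper":-1},{"wx":0,"wy":0,"wz":0,"tx":3,"ty":0,"tz":0,"gripper":-1},{"wx":0,"wy":0,"wz":0,"tx":3,"ty":0,"tz":0,"gripper":-1}]' | grep -E "pos|force: \["
```

```text
tool_pos: [0.5249, 0.0483, 0.0885]
force: [-6.9, 8.1, 5.0]
tool_pos: [0.5249, 0.0484, 0.0884]
force: [-6.1, 4.4, 5.3]
```

It hangs on the sear at about 45.5 mm of draw: the tool has stopped moving and the pull is vanishing. Nulling the last force, then letting go.

```bash
python3 -m creep '[{"wx":0,"wy":0,"wz":0,"tx":1,"ty":0,"tz":0,"gripper":-1},{"wx":0,"wy":0,"wz":0,"tx":2,"ty":0,"tz":0,"gripper":-1},{"wx":0,"wy":0,"wz":0,"tx":2,"ty":0,"tz":0,"gripper":-1},{"wx":0,"wy":0,"wz":0,"tx":2,"ty":0,"tz":0,"gripper":-1}]' | grep -E "pos|force: \["
python3 -m creep '[{"wx":0,"wy":0,"wz":0,"tx":0,"ty":0,"tz":0,"gripper":1},{"wx":0,"wy":0,"wz":0,"tx":0,"ty":0,"tz":0,"gripper":1},{"wx":0,"wy":0,"wz":0,"tx":0,"ty":0,"tz":0,"gripper":1},{"wx":0,"wy":0,"wz":0,"tx":0,"ty":0,"tz":0,"gripper":1},{"wx":0,"wy":0,"wz":0,"tx":0,"ty":0,"tz":0,"gripper":1}]'
python3 -m creep '[{"wx":0,"wy":0,"wz":0,"tx":0,"ty":0,"tz":0,"gripper":1},{"wx":0,"wy":0,"wz":0,"tx":0,"ty":0,"tz":-30,"gripper":1},{"wx":0,"wy":0,"wz":0,"tx":0,"ty":0,"tz":-60,"gripper":1},{"wx":0,"wy":0,"wz":0,"tx":0,"ty":0,"tz":-90,"gripper":1},{"wx":0,"wy":0,"wz":0,"tx":0,"ty":0,"tz":-90,"gripper":1}]'
python3 - <<'E'
from h import *
img,P,c=cam("wrist"); save("w6.png",img)
for q in ("knob","trip_pad","stud_head","plinth"): print(q,[(np.round(r["point"],3).tolist(),round(r["confidence"],2)) for r in nets.place_of(q,"wrist")[:2]])
img,P,c=cam("top")
h=cv2.cvtColor(img,cv2.COLOR_RGB2HSV); m=((h[...,0]<6)|(h[...,0]>174))&(h[...,1]>180)&(abs(P[...,0]-.53)<.03)&(abs(P[...,1]+.06)<.03)
print("red",m.sum(),np.median(P[m],0),P[m].min(0),P[m].max(0))
goal(.5335,-.057,.179,94)
E
```

```text
tool_pos: [0.5249, 0.0485, 0.0884]
force: [-5.7, 0.7, 5.5]
time_s: 18.47
tool_pos: [0.5269, 0.048, 0.0886]
tool_rot: [180.0, 0.0, 94.1]
force: [0.0, 0.0, 0.0]
grip_width: 0.0466
grasp_force: 0.0
time_s: 18.88
tool_pos: [0.5303, 0.0482, 0.1844]
tool_rot: [179.4, -0.1, 94.0]
force: [1.5, 0.2, -0.4]
grip_width: 0.0794
grasp_force: 0.0
knob [([0.528, 0.047, 0.105], 0.63)]
trip_pad []
stud_head [([0.516, 0.149, 0.044], 0.62), ([0.54, -0.124, 0.017], 0.53)]
plinth [([0.57, -0.116, -0.001], 0.62), ([0.515, 0.182, 0.023], 0.57)]
  return _methods._mean(a, axis=axis, dtype=dtype,
  ret = um.true_divide(
Traceback (most recent call last):
ValueError: zero-size array to reduction operation minimum which has no identity
```

```bash
python3 - <<'E'
from h import *
for n in("top","scene"):
    P=np.load(n+"P.npy"); img=cv2.cvtColor(cv2.imread(f"pics/{n}0.png"),cv2.COLOR_BGR2RGB)
    h=cv2.cvtColor(img,cv2.COLOR_RGB2HSV); m=((h[...,0]<8)|(h[...,0]>172))&(h[...,1]>150)&(abs(P[...,0]-.53)<.04)&(abs(P[...,1]+.06)<.04)&(P[...,2]>.05)
    if m.any(): print("red",n,m.sum(),np.median(P[m],0),P[m].min(0),P[m].max(0))
goal(.533,-.055,.179,94)
E
```

```text
red top 64 [ 0.53270377 -0.05410775  0.07843639] [ 0.51936869 -0.06136776  0.05496271] [ 0.54348546 -0.04827893  0.08393077]
red scene 53 [ 0.53031508 -0.05469894  0.07755914] [ 0.52096755 -0.05953463  0.05672291] [ 0.54504323 -0.04715169  0.08253845]
t [-1.032e+02  1.000e-01 -1.800e+00] w [-0.13  0.04  0.07] | at [0.5256 0.048  0.1772] [-1.7987e+02  4.0000e-02  9.4070e+01] F [-0.7 -0.2  0.5] t 19.18
```

```bash
python3 -m creep '[{"wx":0,"wy":0,"wz":0,"tx":-35,"ty":0,"tz":0,"gripper":-1},{"wx":0,"wy":0,"wz":0,"tx":-70,"ty":0,"tz":0,"gripper":-1},{"wx":0,"wy":0,"wz":0,"tx":-102.5,"ty":0,"tz":0,"gripper":-1},{"wx":0,"wy":0,"wz":0,"tx":-102.5,"ty":0,"tz":0,"gripper":-1},{"wx":0,"wy":0,"wz":0,"tx":-102.5,"ty":0,"tz":0,"gripper":-1}]' 20 >/dev/null
python3 -m creep '[{"wx":0,"wy":0,"wz":0,"tx":0,"ty":0,"tz":30,"gripper":-1},{"wx":0,"wy":0,"wz":0,"tx":0,"ty":0,"tz":60,"gripper":-1},{"wx":0,"wy":0,"wz":0,"tx":0,"ty":0,"tz":75,"gripper":-1},{"wx":0,"wy":0,"wz":0,"tx":0,"ty":0,"tz":75,"gripper":-1},{"wx":0,"wy":0,"wz":0,"tx":0,"ty":0,"tz":75,"gripper":-1}]'
python3 -m creep '[{"wx":0,"wy":0,"wz":0,"tx":0,"ty":0,"tz":0,"gripper":-1},{"wx":0,"wy":0,"wz":0,"tx":0,"ty":0,"tz":0,"gripper":-1},{"wx":0,"wy":0,"wz":0,"tx":0,"ty":0,"tz":0,"gripper":-1},{"wx":0,"wy":0,"wz":0,"tx":0,"ty":0,"tz":0,"gripper":-1}]'
python3 - <<'E'
from h import *
goal(.533,-.0545,.08,94)
E
```

```text
time_s: 20.02
tool_pos: [0.533, -0.0529, 0.1026]
tool_rot: [-179.8, 0.0, 94.2]
force: [0.8, -0.9, 0.6]
grip_width: 0.028
grasp_force: 0.0
time_s: 20.35
tool_pos: [0.5345, -0.054, 0.1046]
tool_rot: [179.9, -0.0, 94.1]
force: [-0.2, 0.4, -0.4]
grip_width: 0.0037
grasp_force: 0.0
t [-0.4 -1.6 24.6] w [ 0.11 -0.03  0.08] | at [ 0.5345 -0.054   0.1046] [ 1.7989e+02 -3.0000e-02  9.4080e+01] F [-0.2  0.4 -0.4] t 20.35
```

```bash
python3 -m creep '[{"wx":0,"wy":0,"wz":0,"tx":0,"ty":-1,"tz":8,"gripper":-1},{"wx":0,"wy":0,"wz":0,"tx":0,"ty":-1,"tz":15,"gripper":-1},{"wx":0,"wy":0,"wz":0,"tx":0,"ty":-1,"tz":21,"gripper":-1},{"wx":0,"wy":0,"wz":0,"tx":0,"ty":-1,"tz":23,"gripper":-1},{"wx":0,"wy":0,"wz":0,"tx":0,"ty":-1,"tz":23,"gripper":-1}]' | grep -E "pos|force: \["
python3 -m creep '[{"wx":0,"wy":0,"wz":0,"tx":0,"ty":0,"tz":1.5,"gripper":-1},{"wx":0,"wy":0,"wz":0,"tx":0,"ty":0,"tz":3,"gripper":-1},{"wx":0,"wy":0,"wz":0,"tx":0,"ty":0,"tz":4,"gripper":-1},{"wx":0,"wy":0,"wz":0,"tx":0,"ty":0,"tz":4,"gripper":-1}]' | grep -E "pos|force: \["
```

```text
tool_pos: [0.5321, -0.0543, 0.0797]
force: [0.7, 0.1, 0.0]
tool_pos: [0.533, -0.0549, 0.0774]
force: [-1.7, -1.2, 6.1]
```

```bash
python3 -m creep '[{"wx":0,"wy":0,"wz":0,"tx":0,"ty":0,"tz":1,"gripper":-1},{"wx":0,"wy":0,"wz":0,"tx":0,"ty":0,"tz":2,"gripper":-1},{"wx":0,"wy":0,"wz":0,"tx":0,"ty":0,"tz":2,"gripper":-1}]' | grep -E "pos|force: \["
python3 -m creep '[{"wx":0,"wy":0,"wz":0,"tx":0,"ty":0,"tz":1,"gripper":-1},{"wx":0,"wy":0,"wz":0,"tx":0,"ty":0,"tz":2,"gripper":-1},{"wx":0,"wy":0,"wz":0,"tx":0,"ty":0,"tz":2,"gripper":-1}]' | grep -E "pos|force: \["
```

```text
tool_pos: [0.533, -0.0554, 0.0757]
force: [-3.6, -1.1, 8.4]
tool_pos: [0.5334, -0.055, 0.0732]
force: [-0.3, -2.4, 2.4]
```

```bash
python3 -m creep '[{"wx":0,"wy":0,"wz":0,"tx":0,"ty":0,"tz":1,"gripper":-1},{"wx":0,"wy":0,"wz":0,"tx":0,"ty":0,"tz":1,"gripper":-1},{"wx":0,"wy":0,"wz":0,"tx":0,"ty":0,"tz":1,"gripper":-1}]' | grep -E "pos|force: \["
python3 -c "
from h import *
cam('wrist'); print([(np.round(r['point'],3).tolist(),round(r['confidence'],2)) for r in nets.place_of('knob','wrist')[:2]])"
```

```text
tool_pos: [0.5332, -0.0545, 0.0717]
force: [0.8, -1.2, 1.8]
[]
```

The force dropped from 8.4 to 2.4 N, so it fired. Lifting off and checking.

```bash
python3 -m creep '[{"wx":0,"wy":0,"wz":0,"tx":0,"ty":0,"tz":-15,"gripper":-1},{"wx":0,"wy":0,"wz":0,"tx":0,"ty":0,"tz":-50,"gripper":-1},{"wx":0,"wy":0,"wz":0,"tx":0,"ty":0,"tz":-90,"gripper":-1},{"wx":0,"wy":0,"wz":0,"tx":0,"ty":0,"tz":-130,"gripper":-1},{"wx":0,"wy":0,"wz":0,"tx":0,"ty":0,"tz":-130,"gripper":-1}]' | grep -E "time|pos|force: \["
python3 -m creep '[{"wx":0,"wy":0,"wz":0,"tx":40,"ty":0,"tz":0,"gripper":-1},{"wx":0,"wy":0,"wz":0,"tx":80,"ty":0,"tz":0,"gripper":-1},{"wx":0,"wy":0,"wz":0,"tx":110,"ty":0,"tz":0,"gripper":-1},{"wx":0,"wy":0,"wz":0,"tx":110,"ty":0,"tz":0,"gripper":-1},{"wx":0,"wy":0,"wz":0,"tx":110,"ty":0,"tz":0,"gripper":-1}]' | grep -E "time|pos|force: \["
python3 - <<'E'
from h import *
img,P,c=cam("wrist"); save("w7.png",cv2.resize(img[80:320,200:440],(600,600),interpolation=cv2.INTER_CUBIC))
for q in ("knob","stud_head","plinth"): print(q,[(np.round(r["point"],3).tolist(),round(r["confidence"],2)) for r in nets.place_of(q,"wrist")[:2]])
h=cv2.cvtColor(img,cv2.COLOR_RGB2HSV)
m=(h[...,0]>3)&(h[...,0]<18)&(h[...,1]>110)&(abs(P[...,2]-.072)<.004)&(abs(P[...,1]-.18)<.04)&(abs(P[...,0]-.515)<.05)
print(cv2.minAreaRect((P[m][:,:2]*1000).astype(np.float32)))
E
```

```text
time_s: 22.37
tool_pos: [0.5369, -0.0542, 0.2087]
force: [2.5, -1.2, 0.3]
time_s: 22.78
tool_pos: [0.5242, 0.0584, 0.2008]
force: [-0.0, -0.4, -0.7]
knob [([0.525, 0.09, 0.105], 0.82)]
stud_head [([0.526, 0.012, 0.051], 0.27)]
plinth [([0.514, 0.182, 0.03], 0.67)]
((518.3424682617188, 180.8775177001953), (39.95698547363281, 50.0667724609375), 3.7137510776519775)
```

View pics/w7.png

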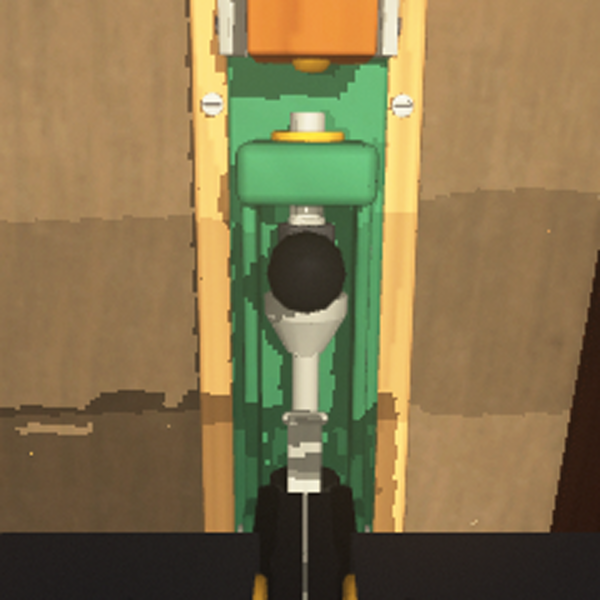

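The striker is back at rest, with the knob at crop (306,271). The stud head at (311,65) now shows no shank gap to the wood. A numeric check of the head follows.

```bash
python3 - <<'E'
from h import *
img,P,c=cam("wrist"); h=cv2.cvtColor(img,cv2.COLOR_RGB2HSV)
u=np.array([-.0698,.9976]); s=(P[...,:2]-[.5238,.083])@u; x=(P[...,:2]-[.5238,.083])@[.9976,.0698]
m=(h[...,0]>18)&(h[...,0]<32)&(h[...,1]>150)&(abs(x)<.009)&(P[...,2]>.04)&(P[...,2]<.062)&(s>.055)&(s<.08)
b=(h[...,0]>3)&(h[...,0]<17)&(h[...,1]>110)&(abs(P[...,2]-.072)<.004)&(abs(x)<.015)&(s>.06)&(s<.13)
print(m.sum(),np.percentile(s[m],[1,10,50,90])*1000,"wood face",np.percentile(s[b],.5)*1000, "z",np.median(P[...,2][m]))
E
```

```text
41 [69.30221777 69.44046414 71.41973084 72.24817034] wood face 73.18412460233323 z 0.05345899230470896
```

```bash
python3 -c "
from cell import env
print(env.sign_off())"
```

```text
the job is handed in; nothing more can be done
None
```

The job is handed in: the plinth is home against the anvil, the striker was cocked and fired by the trip pad, and the stud's head now stands about 4 mm out (fully set), with the arm clear.

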